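# Reset the vent stay of the drying box

### The arm

A 6-joint arm with a two-finger parallel gripper is mounted at the origin on a cart in front of the work surface, level with it; the furniture and walls round the work are solid. World frame = base frame: x ahead of the robot, y to its left, z up, the work surface at z = 0. Lengths are in m, angles in rad, forces in N, time in s.
With the tool pointing down it reaches from about 0.3 to 0.875 m from the base axis. Payload 6.4 kg.
Tool frame: the origin (TCP) lies midway between the tips of the shut fingers; the grasp point (between the pads) lies 19 mm behind it; z points along the fingers, y is the line along which they close (so a half turn about z gives the same grasp; the last joint's range is limited). The gripper opens to 85 mm and grips with 20 to 120 N. Pads are 22 mm wide; open, the fingers measure 114 mm over their backs; the gripper's body (76 mm by 85 mm) begins 54 mm behind the grasp point. The pads swing forward as they close: fully open they stand 13 mm farther back than shut.
Start: joints at [-1.481, 0.181, 1.607, -0, 1.354, -0.206], TCP at [0.168, -0.55, 0.231] pointing down, gripper open.
Joint ranges: [-2.99, 2.99], [-0.89, 2.07], [0.3, 2.58], [-1.14, 4.28], [0, 2.63], [-3.12, 3.12]. Speed limits (rad/s): [2.57, 2.57, 3.01, 3.14, 3.14, 3.14].

### API

Orientations are given as a unit quaternion [w, x, y, z].
In Python, from bench import sensors, vision, ctrl gives the robot as it stands.
- The arm moves only by the tool carry_out, never from a script. Its argument "deltas" is text: rows parted by semicolons, each of 7 numbers parted by spaces: the shift along the tool's x, y, z in mm, then the turn, a rotation vector about the tool's x, y, z in rad, then the closure, from 0 (fully open) to 1 (shut). In form: tx ty tz ax ay az claw; .... A call has 1 to 12 rows; each row is the pose to reach, as a shift and turn from the pose commanded when the call began, along the tool's axes at that moment; what a row does not reach only later rows make up. A row lasts 1/8 s, in which the tool goes at most 62.5 mm and 10.7 degrees, less where a joint would pass 70% of its speed; a pose out of reach is approached as far as the arm can. A call with a gripper value outside its range is refused whole. The fingers move at their own pace and stop on an object; the grip force is fixed at half the most. Time passes only in rows, so rows that repeat a pose let the fingers close. It gives the time, the measured TCP pose, the force, the opening and the grip force at its end, in the units of the state.
- sensors.get_obs(): the state, without advancing time (a new reading comes with each control period).
- vision.camera(name): name is "scene" or "top"; returns the picture (384x512x3 uint8, blue, green, red); there is no depth.
- vision.camera_model(name): a dict with "K" (3x3 intrinsics, pixels), "k1" (the pictures are not rectified: a ray, as slopes to the right and down, at radius r is drawn at 1 + k1 r^2 times it, then the intrinsics apply), "extrinsics" (4x4, takes a point from world to camera coordinates). Camera axes: x right, y down, z forward; pixel columns grow to the right and rows downward; lengths in m; the calibration is good to about 2 mm. A picture is of the moment at which its call begins. camera_model takes no time and is no camera call.
- ctrl.hand_in(): hands the job in; it is judged then, once.
The state is a dict: "time_s": time; "q": joint angles; "dq": joint speeds; "joint_efforts": joint torques, N m; "eef_pos": TCP position; "eef_rot": TCP orientation; "wrist_force": force on the tool from outside, world axes, zero at the start; "torque": the same for the moment, N m; "opening": opening from 0.0 (shut) to 1.0 (fully open); "grasp_force": force on a finger pad.
Only numpy, scipy, OpenCV 4.12 (cv2) and the standard library are available. Lean on these libraries where they do the work, as an engineer would, in place of code of your own. Each camera call takes 0.05 s, during which the arm holds its last target. There are 200 camera calls.

### The job

The vent window of the small drying box stands ajar, its stay (the flat steel bar on the roof) hooked by its long slot over the upright pin. Lift the stay off the pin, swing the window further open with it and drop the middle one of its three round holes over the pin, so that the bar lies fully down on the pin's collar, then let go. Feel for the pin gently, do not force the bar down on it, and leave the bottle, flask and case beside the box where they stand.

Things in the scene. Friction and masses are not known exactly. Their poses are not given: they have to be found in the camera images.
- vent_box: the grey drying box, fixed, hollow, 240 mm wide (y), 165 mm deep (x), 100 mm high. Origin: middle of the foot of its front face; x points from the front into the box, y left, z up. Its window (228 mm wide, level with the roof) hangs in front on a vertical hinge line at x = -6, y = +115 mm of this frame and swings out towards -x.
- pin_rail: the 66 x 28 mm aluminium rail fixed on the roof, long along x (parallel to the box's x). Origin: middle of its foot, on the roof; z up. It carries a dark clamp block with the upright pin on the centre line (y = 0). The block was clamped by hand anywhere from x = -10 to +10 mm: this is not reported, so feel or look for the pin. It does not shift in use.
- collar_mid (a point): point fixed on the rail, 15.5 mm above its foot: where the middle of the pin's collar top would be if the block were clamped at the rail's middle (it may be up to 10 mm off along the rail's x). The pin is 8 mm in diameter and stands 10.3 mm out of this 17 mm wide collar; its tip is blunt and rounded.
- sash_hinge (a joint): opening of the window beyond ajar (rad): about 0 at the start, shut at -0.19, at most 0.95. Growing = swinging out to the box's -x, clockwise from above. Friction of about 1 N at the pivot keeps it where left. At value v the stay's pivot lies in the box frame at x = -6 - 150 sin(v + 0.19), y = 115 - 150 cos(v + 0.19) mm.
- pivot (a point): the stay's pivot on top of the window frame, 150 mm from the hinge line and 118 mm above the worktop. Here the stay swivels freely about the vertical and tips freely upwards.
- stay_lift (a joint): tip angle of the stay about the pivot (rad): 0 when the bar lies level, down on the pin's collar; grows as the free end is lifted; stops at -0.02 if nothing bears it. With the bar on the pin's tip it is about 10.3 mm divided by the distance from pivot to pin. The bar (about 0.16 kg) falls by its own weight.
- stay: the stay, a plain flat steel bar 22 mm wide, 5 mm thick. Origin: at the pivot, mid-thickness; x points along the bar to its free end (at 214 mm), z up. Along x from the pivot: a long slot (36 x 11 mm, centre at 68 mm), three round holes of 11 mm diameter at 105, 135 and 165 mm, an upright knob at 200 mm.
- hole_mid (a point): centre of the middle round hole (the one at 135 mm from the pivot), on the underside of the bar
- knob (a point): middle of the upright round steel knob on the stay, 200 mm from the pivot, to grasp from above: 16 mm diameter (13 mm at its neck); its top is 15 mm above this point, the bar's upper face 16 mm below it
- dropper_bottle: small amber dropper bottle, 37 mm wide, 102 mm high, standing on the worktop at the right of the box; origin at its foot. To be left alone.
- flask: small conical flask, 78 mm wide, 131 mm high, standing on the worktop at the left of the box; origin at its foot. To be left alone.
- cuvette_box: flat blue and black plastic case, 70 x 105 x 37 mm, lying on the worktop at the right of the box; origin at its foot. To be left alone.

How it is judged:
On the way, in this order (a step that is already met when the one before it is completed fails the run):
1. the stay has been tipped up clear of the pin (value of joint stay_lift above 0.11 rad), for 0.1 s.
2. the window has been swung well open (value of joint sash_hinge above 0.28 rad), for 0.1 s.
At the end, for the whole second after the job is handed in: The middle round hole is over the pin: its centre is within 13 mm along the rail and 4 mm across it of the rail's middle, with the bar down on the collar (stay_lift between -0.012 and 0.025 rad), and window and stay are at rest (x of hole_mid in the frame of pin_rail between -0.013 and 0.013 m and y of hole_mid in the frame of pin_rail between -0.004 and 0.004 m and value of joint stay_lift between -0.012 and 0.025 rad and velocity of joint sash_hinge between -0.02 and 0.02 rad/s and angular speed of stay below 0.05 rad/s); the robot touches nothing.
It fails at once if the stay is pressed against the pin with more than 25 N (contact force between stay and pin_rail above 25 N).
It fails at once if the dropper bottle is moved more than 15 mm or tipped (distance of dropper_bottle from where it was at the start of the episode above 0.015 m or angle between dropper_bottle's own z axis and vertical above 0.3 rad).
It fails at once if the flask is moved more than 15 mm or tipped (distance of flask from where it was at the start of the episode above 0.015 m or angle between flask's own z axis and vertical above 0.3 rad).
It fails at once if the cuvette case is moved more than 15 mm or tipped (distance of cuvette_box from where it was at the start of the episode above 0.015 m or angle between cuvette_box's own z axis and vertical above 0.3 rad).
It also fails if it takes over 51 s, if anything falls off the work surface, if the arm or the gripper's body presses on something with over 40 N, if the wrist force passes 120 N, or if a joint passes its speed limit or range.

## Working session

There is one attempt and no reset: what is moved stays moved. The work goes in short steps, Python scripts to look and compute and a tool call to move; the robot and the scene stay as the last step left them, time stands still between calls to the robot, and variables do not carry over. Pictures are saved under pics/ and viewed, at most 10 in all, crops included, and the job is handed in when it is done.

Besides the shell and the picture viewer there is one more tool, called after ">>>" in YAML: its name, and indented under it one key for each argument. carry_out: Moves the arm, as the interface text tells. Its arguments: {"type":"object","properties":{"deltas":{"type":"string"}},"required":["deltas"]}

```bash
mkdir -p pics; cat > h.py <<'E'
import numpy as np, cv2
from bench import sensors, vision, ctrl
def ray(cam,u,v):
    m=vision.camera_model(cam);K=np.array(m["K"]);E=np.array(m["extrinsics"])
    x=(u-K[0,2])/K[0,0];y=(v-K[1,2])/K[1,1];a,b=x,y
    for _ in range(20):
        s=1+m["k1"]*(a*a+b*b);a,b=x/s,y/s
    R=E[:3,:3];return -R.T@E[:3,3],R.T@np.array([a,b,1.])
def onz(cam,u,v,z):
    o,d=ray(cam,u,v);return o+d*(z-o[2])/d[2]
def proj(cam,p):
    m=vision.camera_model(cam);K=np.array(m["K"]);E=np.array(m["extrinsics"])
    c=E[:3,:3]@np.array(p)+E[:3,3];a,b=c[0]/c[2],c[1]/c[2];s=1+m["k1"]*(a*a+b*b)
    return K[0,0]*a*s+K[0,2],K[1,1]*b*s+K[1,2]
E
python3 - <<'E'
from h import *
for c in("scene","top"):
    im=vision.camera(c);cv2.imwrite(f"pics/{c}0.png",im)
    o,_=ray(c,256,192);print(c,o,onz(c,256,192,0.1))
    cv2.imwrite(f"pics/{c}0b.png",cv2.resize(im,(800,600),interpolation=cv2.INTER_CUBIC))
print(sensors.get_obs())
E
```

```text
scene [0.16583102 0.87809184 0.57461857] [0.54532515 0.03752379 0.1       ]
top [0.40477453 0.03720801 1.03664824] [0.54250866 0.06631328 0.1       ]
{'time_s': 0.1, 'q': array([-1.48129356e+00,  1.81444092e-01,  1.60788454e+00, -1.13613062e-05,
        1.35380877e+00, -2.06322343e-01]), 'dq': array([-3.04031699e-04, -1.14152498e-03, -3.65458420e-03, -4.98740259e-05,
        7.07425718e-05, -1.24114000e-04]), 'joint_efforts': array([-8.85555642e-05, -4.45880842e+01, -3.52239811e+01, -1.67270114e-04,
        4.21716250e-03,  4.60323031e-05]), 'eef_pos': array([ 0.16758591, -0.54952818,  0.23049833]), 'eef_rot': array([-7.71384891e-04,  9.89080391e-01,  1.47374973e-01,  3.95517651e-05]), 'wrist_force': array([-0.46667518,  1.22841549, -0.1242444 ]), 'torque': array([-0.00249783,  0.00134792,  0.03227852]), 'grasp_force': 0.0, 'opening': 0.9980533912122737}
```

View pics/scene0b.png

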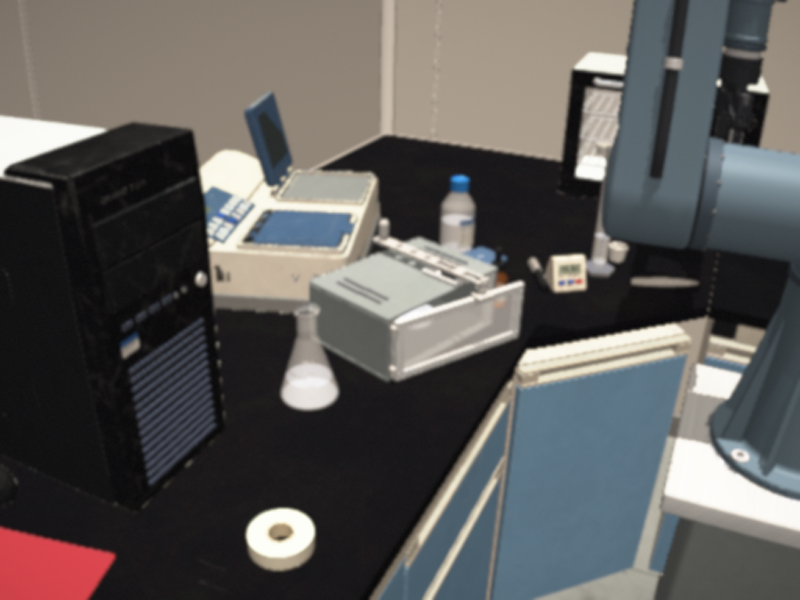

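View pics/top0b.png

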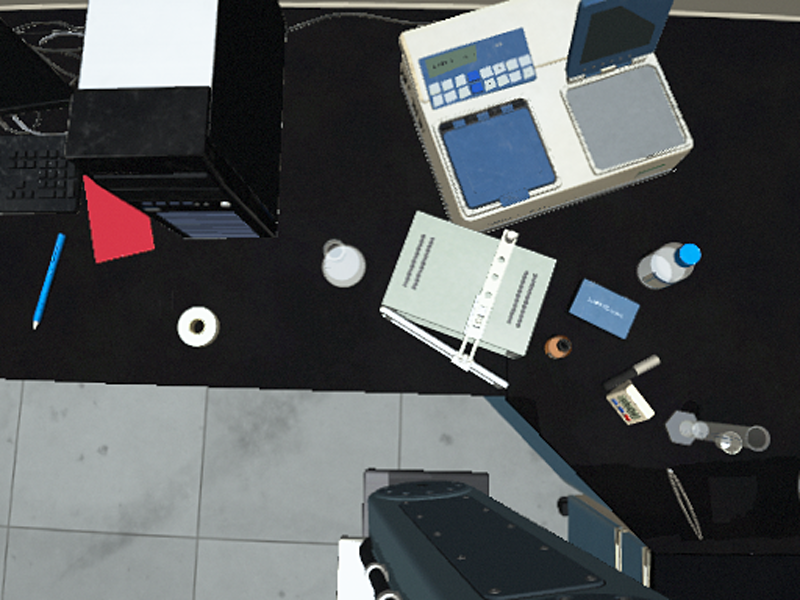

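The top view shows the grey box at about (470,285), with the stay running from its pivot near (463,362) to the knob near (511,235), all in 800-px scale. Next I crop in closer and fit the roof.

```bash
python3 - <<'E'
from h import *
im=cv2.imread("pics/top0.png")
cv2.imwrite("pics/topc.png",cv2.resize(im[138:252,238:366],None,fx=5,fy=5,interpolation=cv2.INTER_CUBIC))
for (u,v) in [(418,212),(556,260),(382,305),(523,357)]:
    print(onz("top",u*.64,v*.64,.1))
E
```

```text
[0.68791808 0.04148569 0.1       ]
[ 0.61398899 -0.1817974   0.1       ]
[0.53371976 0.09465459 0.1       ]
[ 0.4575496  -0.12885005  0.1       ]
```

View pics/topc.png

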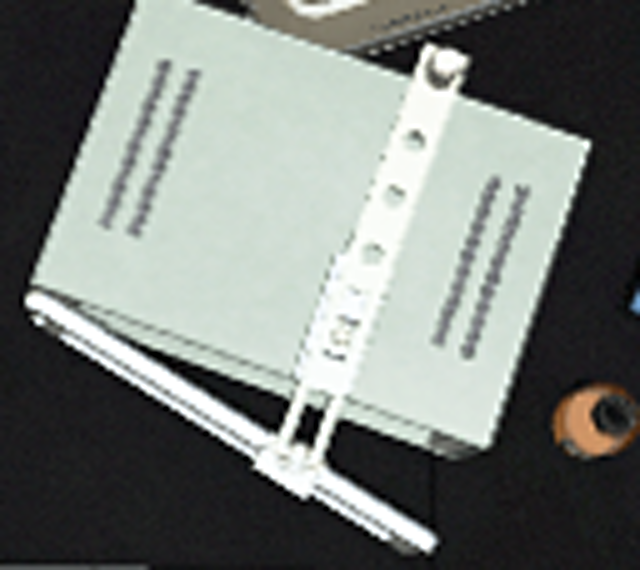

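The crop shows the knob at (442,65), the holes at (413,140), (394,194) and (373,252), and the slot with the pin and rail around (335,330). The pivot is near (300,450). I need a finer look at the slot.

```bash
python3 - <<'E'
from h import *
a=[];b=[]
for i in range(8): a.append(vision.camera("top").astype(float)); 
for i in range(4): b.append(vision.camera("scene").astype(float))
t=np.mean(a,0);s=np.mean(b,0);np.save("t0.npy",t);np.save("s0.npy",s)
T=cv2.resize(t[180:235,285:330].clip(0,255).astype(np.uint8),None,fx=10,fy=10,interpolation=cv2.INTER_CUBIC)
S=cv2.resize(s[140:200,235:335].clip(0,255).astype(np.uint8),None,fx=4,fy=4,interpolation=cv2.INTER_CUBIC)
T=(T.astype(float)/255)**1.8*255
o=np.zeros((550,850,3),np.uint8);o[:550,:450]=T;o[:240,450:850]=S[:,:400]
cv2.imwrite("pics/z1.png",o[:,:800])
d=np.array([.95,.3])
g=np.array([.4951,-.0173,0]);
def B(x,y,z,y0=-.325):
    c,s_=np.cos(y0),np.sin(y0);return np.array([g[0]+c*x-s_*y,g[1]+s_*x+c*y,z])
for n,c in dict(knob=(238+442/5,138+65/5),h3=(238+413/5,138+140/5),h2=(238+394/5,138+194/5),h1=(238+373/5,138+252/5)).items():
    z=.1515 if n=="knob" else .118
    print(n,c,onz("top",*c,z))
p=B(-.0343,-.0323,.118);print("pivot",p,proj("top",p),proj("scene",p))
E
```

```text
knob (326.4, 151.0) [ 0.63811062 -0.09996173  0.1515    ]
h3 (320.6, 166.0) [ 0.60864395 -0.09096165  0.118     ]
h2 (316.8, 176.8) [ 0.5813997 -0.0817912  0.118    ]
h1 (312.6, 188.4) [ 0.55239972 -0.07175789  0.118     ]
pivot [ 0.45228191 -0.03695683  0.118     ] (np.float64(297.6906363570233), np.float64(229.2578434974718)) (np.float64(308.54795508666484), np.float64(180.04794877093772))
```

View pics/z1.png

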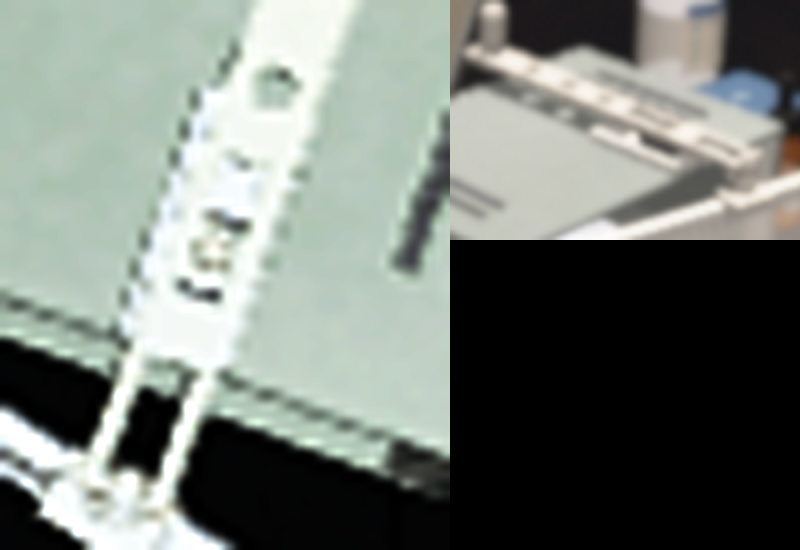

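The zoom shows the dark clamp block through the slot at (235,215) and (200,290), with the light collar and pin between them at about (212,252). That puts the pin about 60 mm from the pivot, inside the slot's 50–86 mm span. Now I compute the poses.

```bash
cat >> h.py <<'E'
from scipy.optimize import brentq
YAW=-.325;G=np.array([.4951,-.0173])
c_,s_=np.cos(YAW),np.sin(YAW);RB=np.array([[c_,-s_],[s_,c_]])
def W(b): return G+RB@np.array(b)
def Bx(w): return RB.T@(np.array(w)[:2]-G)
def piv(v): return np.array([-.006-.15*np.sin(v+.19),.115-.15*np.cos(v+.19)])
E
python3 - <<'E'
from h import *
L=[((413,140),.165,.118),((394,194),.135,.118),((373,252),.105,.118),((442,65),.2,.1515)]
P=np.array([onz("top",238+(u+.5)/5-.5,138+(v+.5)/5-.5,z)[:2] for (u,v),s,z in L]);S=np.array([l[1] for l in L])
A=np.c_[np.ones(4),S];X=np.linalg.lstsq(A,P,rcond=None)[0]
print("pivot",X[0],"dir",X[1],np.linalg.norm(X[1]),"yaw",np.arctan2(*X[1][::-1]),"res",(P-A@X)*1e3,"knob",[1,.2]@X)
print("pivot box",Bx(X[0]),"knob",P[3], "exp piv",piv(0))
for n,(u,v),z in [("dark mid",(217,252),.1145),("tan",(208,250),.1258)]:
    p=onz("top",285+(u+.5)/10-.5,180+(v+.5)/10-.5,z);b=Bx(p);print(n,p,b)
    v=brentq(lambda v:np.linalg.norm(b-piv(v))-.135,.1,.9);d=(b-piv(v))/.135
    print("v",v,"yawrel",np.arctan2(d[1],d[0]),"knob fin",W(piv(v)+.2*d))
E
```

```text
pivot [ 0.4597202  -0.04017347] dir [ 0.90171409 -0.29730986] 0.9494637687509976 yaw -0.31849172544257603 res [[ 1.11951864 -0.74542397]
 [ 0.91762478 -0.49682596]
 [-1.04030277  0.61456343]
 [-0.99684065  0.62768649]] knob [ 0.64006302 -0.09963544]
pivot box [-0.02622399 -0.03297314] knob [ 0.63906618 -0.09900775] exp piv [-0.03432883 -0.03230064]
dark mid [ 0.5123544  -0.05711407  0.1145    ] [ 0.02906413 -0.03222035]
v 0.5051993446614079 yawrel -0.2395545816270418 knob fin [ 0.56726816 -0.09189164]
tan [ 0.51146071 -0.05379578  0.1258    ] [ 0.02715766 -0.02936114]
v 0.5240428155095187 yawrel -0.23172048596744216 knob fin [ 0.56664523 -0.08814209]
```

>>> carry_out:
  deltas: "100 -50 0 0 0 0.15 0.6; 150 -75 0 0 0 0.3 0.6; 200 -100 0 0 0 0.45 0.6; 260 -130 0 0 0 0.616 0.6; 315 -160 0 0 0 0.616 0.6; 370 -190 0 0 0 0.616 0.6; 425 -215 0 0 0 0.616 0.6; 480 -240 0 0 0 0.616 0.6; 535 -268 0 0 0 0.616 0.6; 582 -293 0 0 0 0.616 0.6; 582 -293 0 0 0 0.616 0.6; 582 -293 0 0 0 0.616 0.6"

```text
time_s: 2.2
eef_pos: [0.6399, -0.0981, 0.2308]
eef_rot: [-0.0, 0.987, -0.158, -0.0]
wrist_force: [-0.5, 0.8, 0.1]
opening: 0.401
grasp_force: 0.0
```

```bash
python3 - <<'E'
from h import *
o=sensors.get_obs();print(o["time_s"],o["eef_pos"],o["eef_rot"],o["opening"],o["wrist_force"])
t=vision.camera("top");s=vision.camera("scene")
T=cv2.resize(t[120:220,270:370],None,fx=4,fy=4,interpolation=cv2.INTER_CUBIC)
u,v=map(int,proj("scene",(.64,-.1,.16)));print(u,v);u=max(u,50);v=max(v,50)
S=cv2.resize(s[v-50:v+50,u-50:u+50],None,fx=4,fy=4,interpolation=cv2.INTER_CUBIC)
cv2.imwrite("pics/a1.png",np.hstack([T,S]))
E
```

```text
2.2 [ 0.63993039 -0.09806744  0.23084247] [-1.42962665e-04  9.87474620e-01 -1.57777804e-01 -1.36825987e-04] 0.40127533854339403 [-0.46033851  0.80655806  0.0720341 ]
245 138
```

View pics/a1.png

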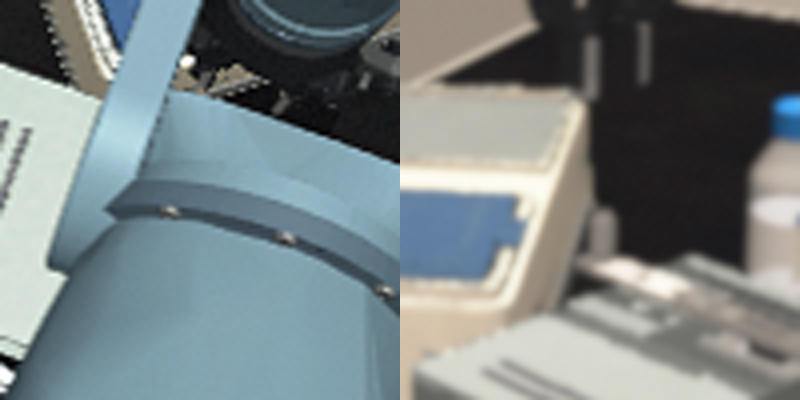

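The left pane shows the arm hiding the knob from above. The right pane shows the knob's top at scene pixel ~(245,140) and the finger tips at ~(243–256,112). I'll check that against projections.

```bash
python3 - <<'E'
from h import *
print(proj("scene",(.64,-.098,.235)),proj("scene",(.64,-.1,.1515)),proj("scene",(.64,-.1,.1365)),onz("scene",245.1,143,.1365))
for s in(-.02,.02): print(proj("scene",(.64+s*.31,-.098+s*.95,.238)))
E
```

```text
(np.float64(245.2742669666026), np.float64(109.15717427560904)) (np.float64(245.13383306122466), np.float64(141.9305465170405)) (np.float64(245.04605297788154), np.float64(147.65796636609917)) [ 0.65363323 -0.12802203  0.1365    ]
(np.float64(251.14873454981714), np.float64(106.23683280241792))
(np.float64(239.29784876425418), np.float64(109.67786212826854))
```

The fingers' bright faces match their −x sides, so the gripper is aligned over the knob. Descend and grip.

>>> carry_out:
  deltas: "0 0 45 0 0 0 0.6; 0 0 80 0 0 0 0.6; 0 0 100 0 0 0 0.6; 0 0 105 0 0 0 0.6; 0 0 105 0 0 0 0.75; 0 0 105 0 0 0 1; 0 0 105 0 0 0 1; 0 0 105 0 0 0 1; 0 0 105 0 0 0 1"

```text
time_s: 3.42
eef_pos: [0.6399, -0.1005, 0.1273]
eef_rot: [0.0, 0.987, -0.159, 0.001]
wrist_force: [2.4, -2.1, 2.8]
opening: 0.162
grasp_force: 58.8
```

>>> carry_out:
  deltas: "-0.4 0 -6 0 0.03 0 1; -0.9 0 -12 0 0.06 0 1; -2.7 0 -25 0 0.125 0 1; -5.3 0 -37.5 0 0.19 0 1; -8.5 0 -49 0 0.25 0 1; -8.5 0 -49 0 0.25 0 1; -8.5 0 -49 0 0.25 0 1"

```text
time_s: 4.3
eef_pos: [0.6302, -0.0971, 0.1747]
eef_rot: [0.02, 0.98, -0.158, 0.122]
wrist_force: [-1.0, 0.0, -1.9]
opening: 0.159
grasp_force: 58.5
```

```bash
python3 - <<'E'
from h import *
s=vision.camera("scene");t=vision.camera("top")
S=cv2.resize(s[110:210,220:350],None,fx=4,fy=4,interpolation=cv2.INTER_CUBIC)
T=cv2.resize(t[160:260,265:335],None,fx=4,fy=4,interpolation=cv2.INTER_CUBIC)
cv2.imwrite("pics/a2.png",np.hstack([S,T])[:,:800])
o=sensors.get_obs();print(o["torque"],o["q"])
E
```

```text
[ 0.06123229  0.36710811 -0.00807816] [-0.34155044  0.21855573  1.70423195  0.0064335   0.9711775   1.54654798]
```

View pics/a2.png

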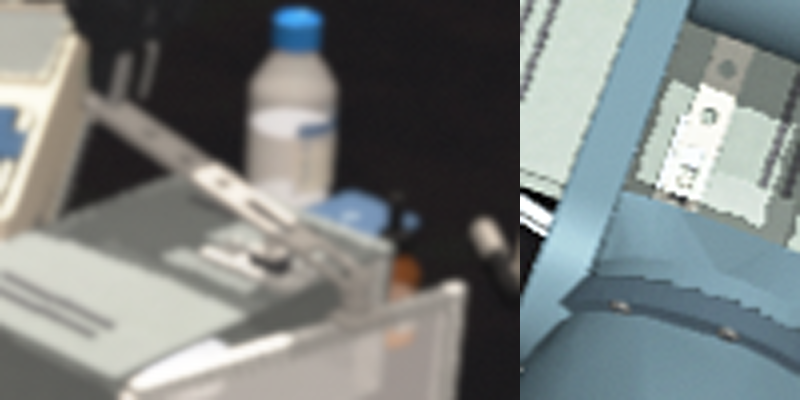

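The left pane shows the bar tipped up well clear, with the rail at pane (230,255) and the dark block and pin near (268,258). Next I compute the swing in tool axes.

```bash
cat >> h.py <<'E'
from scipy.spatial.transform import Rotation as Ro
H=.0093  # TCP above the bar's mid plane
def tool(v,ya,th,pz=.118):
    """TCP pose for window v, stay yaw ya (box frame), tip th"""
    p=np.r_[W(piv(v)),pz]
    R=Ro.from_euler("z",YAW+ya)*Ro.from_euler("y",-th)   # bar frame
    return p+R.apply([.2,0,H]),R*Ro.from_euler("x",np.pi)
def rows(L,p0,R0):
    for p,R in L:
        d=R0.inv().apply(p-p0)*1e3;r=(R0.inv()*R).as_rotvec();print(np.round(d,1),np.round(r,3))
def now():
    o=sensors.get_obs();q=o["eef_rot"];return o["eef_pos"],Ro.from_quat([q[1],q[2],q[3],q[0]]),o
def aim(b,v0=.1): # window value and yaw for the hole at pin b
    v=brentq(lambda v:np.linalg.norm(b-piv(v))-.135,v0,.9);d=b-piv(v);return v,np.arctan2(d[1],d[0])
E
python3 - <<'E'
from h import *
p,R,o=now();x=R.as_matrix()[:,0];print("tool x yaw box",np.arctan2(x[1],x[0])-YAW,"tip",np.arcsin(x[2]))
print("grip knob box",Bx([.6399,-.1005]), "pose model now",tool(0,np.arctan2(Bx([.6399,-.1005])[1]+.0323,.2),.25)[0],p)
k=Bx([.6399,-.1005]);y=-.0323+(k[1]+.0323)*.062/.2;print("lateral of bar at pin",y)
b=np.array([.028,-.0312]);v,ya=aim(b);print(v,ya)
v0=0;ya0=np.arctan2(x[1],x[0])-YAW
L=[tool(v0+(v-v0)*f,ya0+(ya-ya0)*f,.25) for f in np.linspace(.1,1,10)]
# keep path shape from true start: shift so that f=0 coincides with present
s=tool(v0,ya0,.25)[0];print("model offset",(p-s)*1e3)
rows(L,p,R)
E
```

```text
tool x yaw box 0.004716106890808647 tip 0.24769287343070195
grip knob box [ 0.16378632 -0.03260863] pose model now [ 0.63361752 -0.09836993  0.17649168] [ 0.63048006 -0.09730524  0.17436772]
lateral of bar at pin -0.03239567475614187
0.5146931944302476 -0.238769313039932
model offset [-3.51835656 -0.07170311 -2.12395467]
[-3.6  1.8 -3.1] [-0.006  0.002  0.024]
[-11.    4.4  -5. ] [-0.012  0.002  0.047]
[-18.4   6.6  -6.8] [-0.018  0.002  0.071]
[-25.7   8.4  -8.7] [-0.024  0.002  0.094]
[-33.    9.8 -10.5] [-0.03   0.002  0.118]
[-40.3  10.9 -12.4] [-0.036  0.002  0.142]
[-47.4  11.6 -14.2] [-0.042  0.002  0.165]
[-54.5  12.  -16. ] [-0.048  0.002  0.189]
[-61.5  12.  -17.7] [-0.054  0.002  0.212]
[-68.3  11.6 -19.5] [-0.06   0.002  0.236]
```

>>> carry_out:
  deltas: "-4 1.5 -1 -0.003 0 0.012 1; -11 4.2 -2.8 -0.009 0 0.035 1; -18.5 6.5 -4.7 -0.015 0 0.059 1; -26 8.6 -6.5 -0.021 0 0.083 1; -33 10.2 -8.4 -0.027 0 0.106 1; -40.5 11.5 -10.2 -0.033 0 0.13 1; -47.5 12.4 -12 -0.039 0 0.154 1; -55 12.9 -13.9 -0.045 0 0.177 1; -62 13.1 -15.6 -0.051 0 0.2 1; -68.5 12.9 -17.4 -0.057 0 0.223 1; -72 12.7 -18.3 -0.06 0 0.236 1; -72 12.7 -18.3 -0.06 0 0.236 1"

```text
time_s: 5.9
eef_pos: [0.5559, -0.0857, 0.175]
eef_rot: [0.034, 0.953, -0.276, 0.119]
wrist_force: [0.5, 0.7, -0.2]
opening: 0.162
grasp_force: 58.5
```

```bash
python3 - <<'E'
from h import *
S=np.mean([vision.camera("scene").astype(float) for _ in range(4)],0);T=np.mean([vision.camera("top").astype(float) for _ in range(4)],0)
np.save("s1.npy",S);np.save("t1.npy",T)
f=lambda a:cv2.resize(a.clip(0,255).astype(np.uint8),None,fx=5,fy=5,interpolation=cv2.INTER_CUBIC)
cv2.imwrite("pics/a3.png",np.hstack([f(S[115:215,245:345]),f(T[155:255,280:340])]))
p,R,o=now();x=R.as_matrix()[:,0];print("yaw",np.arctan2(x[1],x[0])-YAW,"tip",np.arcsin(x[2]),p,o["wrist_force"],o["torque"],o["time_s"])
E
```

```text
yaw -0.23872103437325926 tip 0.24937959958276493 [ 0.55623319 -0.08606954  0.17496573] [-0.03024408  0.26856485 -1.44855307] [ 0.2531784   0.24536769 -0.06429002] 6.3
```

View pics/a3.png

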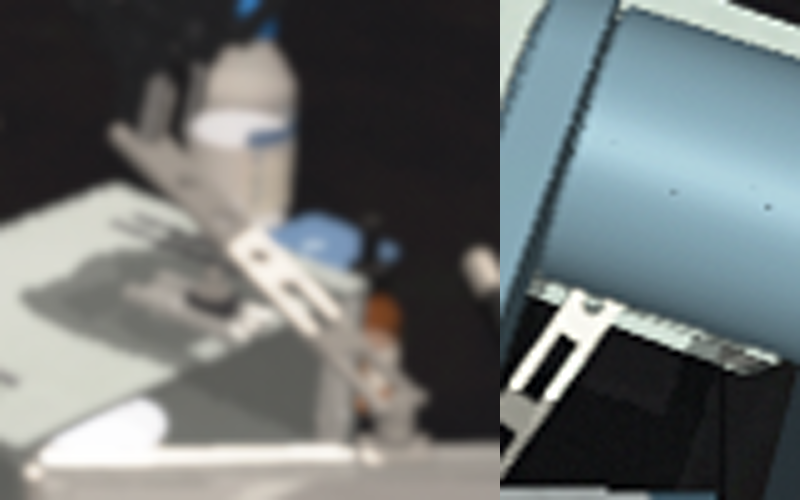

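The left pane shows the window swung out, the bar raised, and the block and pin in the bar's shadow at about (212,290), scene px ~(287,173). I'll zoom there to fix the pin.

```bash
python3 - <<'E'
from h import *
S=np.load("s1.npy");c=S[158:188,266:306]
c=((c-c.min())/np.percentile(c,97)).clip(0,1)**.7*255
cv2.imwrite("pics/z3.png",cv2.resize(c.astype(np.uint8),None,fx=20,fy=20,interpolation=cv2.INTER_CUBIC))
for b in [(.0291,-.0322),(.0272,-.0294),(.0191,-.0322),(.0391,-.0322),(.0291,-.0382)]:
    w=W(b);f=lambda z:[round(float(k),0) for k in ((np.array(proj("scene",(*w,z)))-[266,158]+.5)*20-.5)]
    print(b,"tip",f(.1258),"collar",f(.1155),"roof",f(.1))
E
```

```text
(0.0291, -0.0322) tip [427.0, 213.0] collar [422.0, 295.0] roof [415.0, 417.0]
(0.0272, -0.0294) tip [424.0, 225.0] collar [419.0, 308.0] roof [412.0, 430.0]
(0.0191, -0.0322) tip [494.0, 240.0] collar [489.0, 322.0] roof [481.0, 445.0]
(0.0391, -0.0322) tip [360.0, 187.0] collar [356.0, 269.0] roof [349.0, 390.0]
(0.0291, -0.0382) tip [461.0, 199.0] collar [456.0, 280.0] roof [449.0, 402.0]
```

View pics/z3.png

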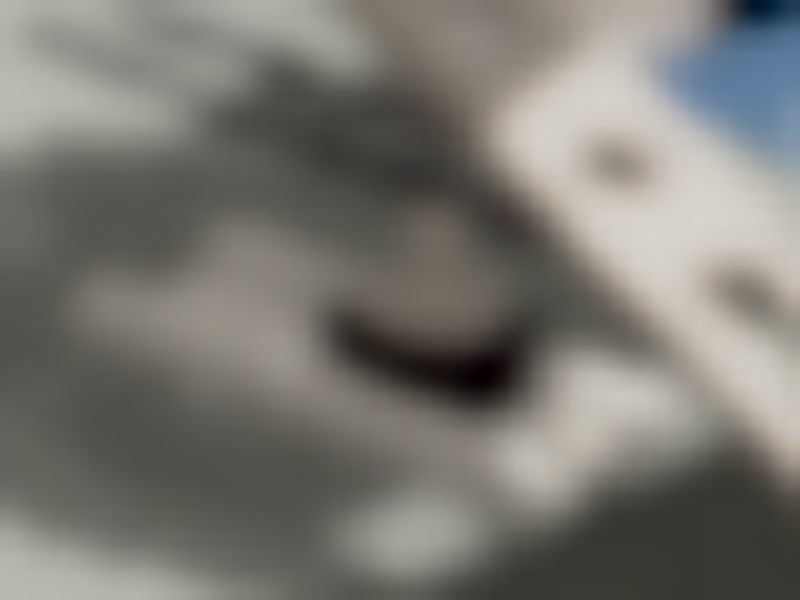

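The pin is at zoom x≈434 with its tip at y≈200–213, and the collar's middle is at ≈(428,296). That agrees with the first candidate to within 1 mm, so the pin is at about (28.5, −32.6) mm in the box frame. Next I check the bar itself against the model.

```bash
python3 - <<'E'
from h import *
from scipy.optimize import fsolve
p,R,o=now();b=np.array([.0285,-.0326]);v,ya=aim(b);print("goal v,ya",v,ya)
def solve(off):  # bar state from TCP, knob axis off mm ahead of the TCP along the bar
    k=p+R.apply([off,0,0])
    f=lambda s:(tool(s[0],s[1],s[2])[0]-k)*100
    return fsolve(f,[.5,-.24,.25])
zz=lambda w:np.round((np.array(proj("scene",w))-[266,158]+.5)*20-.5)
for off in(0,.0035):
    s=solve(off);Rb=Ro.from_euler("z",YAW+s[1])*Ro.from_euler("y",-s[2]);P=np.r_[W(piv(s[0])),.118]
    print(off,s,[zz(P+Rb.apply([d,0,.0025])) for d in(.105,.068,.086,.05)])
    print(" hole box, level", piv(s[0])+.135*np.array([np.cos(s[1]),np.sin(s[1])])-b)
print(np.degrees(0), [proj("top",W(b).tolist()+[.12])])
E
```

```text
goal v,ya 0.5085873975749838 -0.2449402842052719
0 [ 0.5377749  -0.25626228  0.24204044] [array([635., 175.]), array([826., 370.]), array([732., 274.]), array([922., 468.])]
 hole box, level [-0.00369003  0.00138354]
0.0035 [ 0.51058088 -0.24654438  0.24654385] [array([622., 158.]), array([815., 353.]), array([720., 257.]), array([912., 451.])]
 hole box, level [-2.81466849e-04 -1.75069701e-05]
0.0 [(np.float64(306.5575959585717), np.float64(204.7640561377346))]
```

The bar's first hole at zoom (620,160) matches a knob offset of 3.5 mm (predicted (622,158)). The middle hole is therefore over the pin within about 0.5 mm. Now I work out the lowering.

```bash
python3 - <<'E'
from h import *
p,R,o=now();b=np.array([.0285,-.0326]);v,ya=aim(b)
def T(th,v=v,ya=ya):
    q,Q=tool(v,ya,th);return q-Q.apply([.0035,0,0]),Q
th=[.2465,.22,.19,.16,.13,.11,.10,.09,.08,.07,.06,.05,.04,.03,.02,.01,0]
for t in th: print(t,end=" ");rows([T(t)],p,R)
E
```

```text
0.2465 [ 0.3 -0.2  0.1] [-0.002 -0.003  0.006]
0.22 [ 0.4 -0.2  5.3] [-0.002 -0.029  0.006]
0.19 [ 0.4 -0.2 11.2] [-0.001 -0.059  0.006]
0.16 [ 0.3 -0.2 17.1] [-0.001 -0.089  0.006]
0.13 [-0.1 -0.2 23. ] [-0.001 -0.119  0.006]
0.11 [-0.4 -0.2 26.9] [-0.001 -0.139  0.006]
0.1 [-0.6 -0.2 28.8] [-0.001 -0.149  0.006]
0.09 [-0.8 -0.2 30.8] [-0.001 -0.159  0.006]
0.08 [-1.  -0.1 32.8] [-0.001 -0.169  0.006]
0.07 [-1.3 -0.1 34.7] [-0.001 -0.179  0.006]
0.06 [-1.5 -0.1 36.7] [-0.001 -0.189  0.006]
0.05 [-1.8 -0.1 38.6] [-0.001 -0.199  0.006]
0.04 [-2.1 -0.1 40.5] [-0.001 -0.209  0.006]
0.03 [-2.4 -0.1 42.5] [-0.001 -0.219  0.006]
0.02 [-2.8 -0.1 44.4] [-0.001 -0.229  0.006]
0.01 [-3.2 -0.1 46.4] [-0.001 -0.239  0.006]
0 [-3.5 -0.1 48.3] [-0.001 -0.249  0.006]
```

>>> carry_out:
  deltas: "0.4 -0.2 5.3 -0.001 -0.029 0.003 1; 0.4 -0.2 11.2 -0.001 -0.059 0.006 1; 0.3 -0.2 17.1 -0.001 -0.089 0.006 1; -0.1 -0.2 23 -0.001 -0.119 0.006 1; -0.4 -0.2 26.9 -0.001 -0.139 0.006 1; -0.6 -0.2 28.8 -0.001 -0.149 0.006 1; -0.6 -0.2 28.8 -0.001 -0.149 0.006 1; -0.6 -0.2 28.8 -0.001 -0.149 0.006 1"

```text
time_s: 7.3
eef_pos: [0.5621, -0.0894, 0.1474]
eef_rot: [0.014, 0.958, -0.281, 0.049]
wrist_force: [0.1, 0.4, -0.2]
opening: 0.158
grasp_force: 58.5
```

```bash
python3 - <<'E'
from h import *
p,R,o=now();b=np.array([.0285,-.0326]);v,ya=aim(b)
q,Q=tool(v,ya,.1);print("err mm (tool)",R.inv().apply(q-Q.apply([.0035,0,0])-p)*1e3,o["wrist_force"],o["torque"],o["time_s"])
def T(th):
    q,Q=tool(v,ya,th);return q-Q.apply([.0035,0,0]),Q
for t in [.09,.08,.07,.06,.05,.04,.03,.02,.01,0,-.005]: print(t,end=" ");rows([T(t)],*T(.1))
E
```

```text
err mm (tool) [-0.2852864   0.14609396  0.5247437 ] [ 0.10514192  0.35650282 -0.2261243 ] [ 0.06284515  0.00582116 -0.00765362] 7.3
0.09 [0.1 0.  2. ] [-0.   -0.01 -0.  ]
0.08 [ 0.1 -0.   3.9] [ 0.   -0.02 -0.  ]
0.07 [ 0.2 -0.   5.9] [ 0.   -0.03 -0.  ]
0.06 [0.2 0.  7.9] [-0.   -0.04 -0.  ]
0.05 [0.2 0.  9.8] [-0.   -0.05  0.  ]
0.04 [ 0.2  0.  11.8] [ 0.   -0.06 -0.  ]
0.03 [ 0.2  0.  13.8] [-0.   -0.07  0.  ]
0.02 [ 0.1  0.  15.7] [-0.   -0.08  0.  ]
0.01 [ 0.  -0.  17.7] [ 0.   -0.09 -0.  ]
0 [-0.1 -0.  19.7] [ 0.  -0.1 -0. ]
-0.005 [-0.1 -0.  20.6] [ 0.    -0.105 -0.   ]
```

Lower gently to feel for the pin. Tip contact would come at 0.076 rad.

>>> carry_out:
  deltas: "0.1 0 2 0 -0.01 0 1; 0.1 0 3.9 0 -0.02 0 1; 0.2 0 5.9 0 -0.03 0 1; 0.2 0 7.4 0 -0.037 0 1; 0.2 0 7.4 0 -0.037 0 1; 0.2 0 7.4 0 -0.037 0 1"

```text
time_s: 8.05
eef_pos: [0.5629, -0.09, 0.1398]
eef_rot: [0.009, 0.959, -0.281, 0.031]
wrist_force: [0.5, -0.5, -0.1]
opening: 0.158
grasp_force: 58.5
```

The knob came down the full 7.6 mm with no upward force, so the hole is over the pin. Continue down.

>>> carry_out:
  deltas: "0 0 2 0 -0.01 0 1; 0 0 4 0 -0.02 0 1; 0 0 6 0 -0.03 0 1; 0 0 6 0 -0.03 0 1; 0 0 6 0 -0.03 0 1"

```text
time_s: 8.68
eef_pos: [0.5631, -0.0901, 0.1338]
eef_rot: [0.005, 0.96, -0.281, 0.016]
wrist_force: [1.1, -1.2, -0.8]
opening: 0.165
grasp_force: 58.5
```

>>> carry_out:
  deltas: "0 0 2 0 -0.01 0 1; 0 0 4 0 -0.02 0 1; 0 0 5 0 -0.025 0 1; 0 0 5 0 -0.025 0 1; 0 0 5 0 -0.025 0 1"

```text
time_s: 9.3
eef_pos: [0.5633, -0.0902, 0.1288]
eef_rot: [0.001, 0.96, -0.281, 0.004]
wrist_force: [-0.1, -1.1, 0.1]
opening: 0.164
grasp_force: 58.5
```

>>> carry_out:
  deltas: "0 0 0 0 0 0 0.8; 0 0 0 0 0 0 0.7; 0 0 0 0 0 0 0.6; 0 0 0 0 0 0 0.6; 0 0 0 0 0 0 0.6; 0 0 -15 0 0 0 0.6; 0 0 -40 0 0 0 0.6; 0 0 -80 0 0 0 0.6; 0 0 -120 0 0 0 0.6; 0 0 -120 0 0 0 0.6; 0 0 -120 0 0 0 0.6"

```text
time_s: 10.68
eef_pos: [0.5622, -0.0896, 0.2492]
eef_rot: [0.001, 0.96, -0.281, 0.005]
wrist_force: [-0.3, 0.1, -0.5]
opening: 0.402
grasp_force: 0.0
```

```bash
python3 - <<'E'
from h import *
s=vision.camera("scene")
S=s[120:220,230:350];cv2.imwrite("pics/a5.png",cv2.resize(S,None,fx=6,fy=6,interpolation=cv2.INTER_CUBIC))
b=np.array([.0285,-.0326]);v,ya=aim(b)
d=np.array([np.cos(ya),np.sin(ya)])
for n,x,z in [("h1",.105,.1205),("h2",.135,.1205),("h3",.165,.1205),("knobtop",.2,.1515),("piv",0,.1205),("pintip",.135,.1258)]:
    print(n,np.round((np.array(proj("scene",(*W(piv(v)+x*d),z)))-[230,120]+.5)*6-.5))
E
```

```text
h1 [392. 334.]
h2 [345. 305.]
h3 [300. 276.]
knobtop [253. 173.]
piv [572. 447.]
pintip [346. 292.]
```

View pics/a5.png

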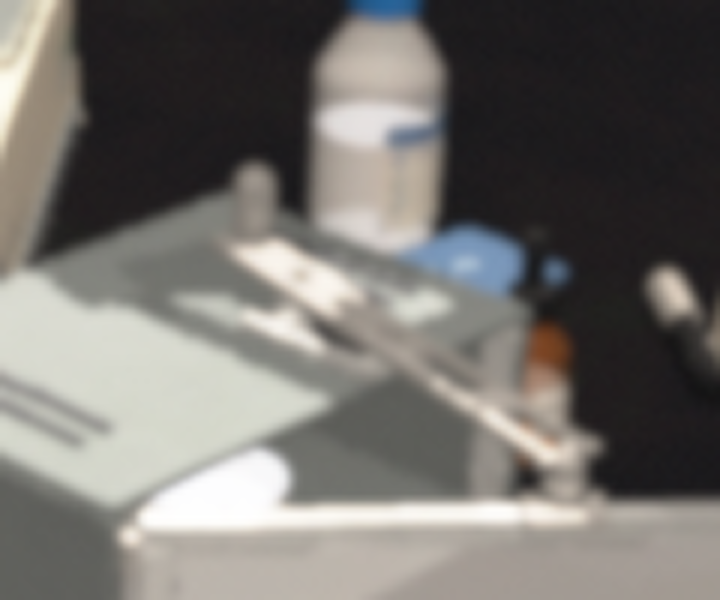

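The picture shows the bar lying level. The knob's top is at (255,165) and the third hole at (300,273), within about 1 mm of the predicted seated pose, and the pin fills the middle hole at (345,300). The gripper is clear and the bottle and case are standing untouched, so I'm handing in.

```bash
python3 -c "
from bench import ctrl
print(ctrl.hand_in())"
```

```text
the job is handed in; nothing more can be done
None
```

The stay's middle hole is over the pin with the bar lying level on the collar, the gripper is clear, and the job is handed in at about 11 s; the hand-in returned no verdict.

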